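# Bolt the lens-cleaner bottle into its bay and take off its safety cap

## Robot

A 6-joint arm with a two-finger parallel gripper is mounted at the origin on the work surface. World frame = base frame: x ahead of the robot, y to its left, z up, the work surface at z = 0. Lengths are in m, angles in rad, forces in N, time in s.
With the tool pointing down it reaches from about 0.225 to 0.875 m from the base axis. Payload 3.4 kg.
Tool frame: the origin (TCP) lies at the very end of the fingers, on their centre line; the grasp point (between the pads) lies robot.pinch_z behind it (robot.pinch_z is the distance from the TCP to the grasp point, in m); z points along the fingers, y is the direction in which the jaws open and shut (so a half turn about z gives the same grasp; the last joint's range is limited). The gripper opens to 85 mm and grips with 20 to 120 N. Pads are 22 mm wide; open, the fingers measure 114 mm over their backs; the gripper's body (76 mm by 85 mm) begins 54 mm behind the grasp point. The pads swing forward as they close: fully open they stand 13 mm farther back than shut.
Start: joints at [1.118, 0.276, 1.505, -0, 1.361, -0.121], TCP at [0.187, 0.544, 0.231] pointing down, gripper open.
Joint ranges: [-2.89, 2.89], [-0.75, 2.08], [0.22, 2.7], [-1.18, 4.32], [0.11, 2.71], [-2.7, 2.7]. Speed limits (rad/s): [2.57, 2.57, 3.14, 3.14, 3.14, 3.14].

## Interface

Orientations are given as [roll, pitch, yaw] about the fixed x, y, z axes, in that order (R = Rz(yaw) Ry(pitch) Rx(roll)).
In Python, from cell import robot gives the robot as it stands. The module is installed in compiled form; this text tells all that it offers. Calls block until the motion is done:
- robot.move_pose(position, orientation): joint-space move of the TCP to a pose.
- robot.move_l(position, rotation=None, feed=0.15): straight line of the TCP; rotation=None keeps the orientation; feed is the mean speed in m/s.
- robot.goto_joints(angles): joint-space move.
- robot.open() and robot.grab(grip_force=None): open the fingers fully, or close them until they stop; grip_force is the grip in N (None keeps the last).
- robot.pause(seconds).
- robot.inverse_kinematics(position, orientation): joint angles nearest the present ones, or None.
- robot.observe(): the state.
- robot.get_image(name): name is "scene" or "top"; returns (picture, depth): 384x512x3 uint8, red, green, blue; 384x512 float32, m along the optical axis (not along the pixel's ray), 0 where there is no reading.
- robot.camera_params(name): a dict with "vfov" (degrees; the focal length in pixels is half the picture's height over the tangent of half this angle, whatever the lens; pixels are square), "cx", "cy" (the principal point, pixels), "eye" and "orientation" of the camera in the world. Camera axes: x right, y down, z forward; pixel columns grow to the right and rows downward; lengths in m; the calibration is good to about 2 mm. A picture is of the moment at which its call begins. camera_params takes no time and is no camera call.
A pose or a line that the arm cannot do raises robot.Unreachable and nothing moves.
- robot.close_job(): hands the job in, once; it reports no verdict.
The state is a dict: "t": time; "joint_positions": joint angles; "qvel": joint speeds; "effort": joint torques, N m; "tcp_pos": TCP position; "tool_rot": TCP orientation; "force": force on the tool from outside, world axes, zero at the start; "torque": the same for the moment, N m; "gripper_width": finger opening in m.
Only numpy, scipy, OpenCV 4.12 (cv2) and the standard library are available. Lean on these libraries where they do the work, as an engineer would, in place of code of your own. Each camera call takes 0.05 s, during which the arm holds its last target. There are 200 camera calls.

## Task

On this microscope bench, first slide the barrel bolt of the bottle stand all the way across into its keeper so that the square bottle is shut in its bay. Then open the bottle's push-and-turn safety cap (press it down, twist it anticlockwise, lift it off) and finish still holding the cap in the gripper, level, about 5 cm straight above the open bottle. The bottle stays standing in its bay and nothing else on the bench is shifted.

Things in the scene. Friction and masses are not known exactly. Their poses are not given: they have to be found in the camera images.
- stand_bay (a point): Centre of the floor of the bottle stand's bay, 10 mm above the bench, on the bottle's axis. x points from the bay's open front to its back, y along the bolt track to the side where the bolt is drawn back, z up. The bay is an aluminium U of cheeks and back, top edge 46 mm above the bench.
- stand: The stand, screwed to the bench: black base plate 10 mm thick; origin on the bench under stand_bay, same axes. Plate: x -66 to +46, y -60 to +146 mm. Slotted bolt track along the front, 24 mm wide, top 46 mm above the bench, at x = -42, y +34 to +142 mm; keeper, a small bridge with its top 46 mm above the bench, at x = -42, y -37 to -57 mm.
- bolt (a joint): How far the steel bolt is slid towards its keeper, m: 0 fully drawn back, 0.080 fully home against its stop. It moves along the stand's -y, needs about 2 N and stays where it is left.
- bolt_knob (a point): Centre of the bolt's upright round knob: steel cylinder 16 mm in diameter, 32 mm tall, 52 to 84 mm above the bench (this point: 68 mm), free all round above 47 mm except for its thin stem below 58 mm on the bay side. It lies 58 mm in front of (-x) the bay's centre and travels with the bolt along -y. Axes as the stand's.
- bottle_mouth (a point): Centre of the top end of the bottle's neck, 92 mm above the bottle's underside and 102 mm above the bench; z up, axes as the stand's. Under the cap: neck 29 mm in diameter with three lugs, and a sprung rubber seal 24 mm in diameter that stands 6 mm out of the mouth and pushes the cap up.
- bottle: The loose square amber bottle, body 64 x 64 x 56 mm, neck to 92 mm, 0.2 to 0.42 kg, standing in the bay with 1.5 mm play per side; the bay keeps it from turning. Origin at the centre of its underside.
- cap_mid (a point): Centre of the white ribbed safety cap: 48 mm in diameter, 28 mm tall, 30 g. The point is 14 mm below its top; locked, it is 98 mm above the bench (4 mm below bottle_mouth), and the rim is 18 mm above the top of the bottle's square body. z up; x parallel to the bottle's while locked. Its side has twelve flats, one every 30 degrees, the first facing along x.
- cap: How the cap works (origin: centre of its lower rim): it presses down 6 mm to a firm stop against a spring, about 6 N at first, 11 N at the stop. Kept at least 3 mm down, it turns, only anticlockwise seen from above; it is free between about 45 and 78 degrees (60 is best), stops dead at 79, then lifts straight off. Unpressed it neither turns nor lifts off.
- dropper: Bystander: small blue dropper bottle, 28 mm diameter, 58 mm tall; origin at its underside.
- lens_can: Bystander: black objective can, 36 mm diameter, 50 mm tall; origin at its underside.
- oil_jar: Bystander: grey jar, 40 mm diameter, 45 mm tall; origin at its underside.
- slide_box: Bystander: box for microscope slides, 87 x 102 x 34 mm; origin at its underside.
- mouse: Bystander: black computer mouse, 100 x 58 x 30 mm; origin at its underside.
- dish: Bystander: glass dish, 90 mm diameter, 16 mm tall; origin at its underside.
- beaker: Bystander: small glass beaker, 60 mm diameter, 65 mm tall; origin at its underside.
- cover_box: Bystander: clear plastic box for cover glasses, 40 x 40 x 24 mm; origin at its underside.
There are look-alikes about, which are no part of the job. Leave any brown or green look-alike of the cap alone.

How it is judged:
On the way, in this order (a step that is already met when the one before it is completed fails the run):
1. the bolt is slid home into its keeper (at least 75 of 80 mm) while the cap is still locked on the bottle (value of joint bolt above 0.075 m and angle between the x axis of cap_mid and the x axis of bottle_mouth, either way round below 0.35 rad and distance between cap_mid and bottle_mouth below 0.015 m), for 0.1 s.
2. the cap, still on the neck, is twisted past its lugs (more than 0.6 rad) (value of joint bolt above 0.075 m and angle between the x axis of cap_mid and the x axis of bottle_mouth, either way round above 0.6 rad and distance between cap_mid and bottle_mouth below 0.018 m).
At the end, for the whole second after the job is handed in: The gripper holds the cap, still and within 15 degrees of level, rim 25 to 100 mm above the bottle's mouth, within 30 mm of its axis, touching neither bottle nor stand; bolt within 5 mm of home; bottle upright (7 degrees) in its bay (6 mm up, 12 mm sideways) (value of joint bolt above 0.075 m and distance between bottle_mouth and stand_bay below 0.098 m and horizontal distance between bottle_mouth and stand_bay below 0.012 m and angle between bottle_mouth's own z axis and vertical below 0.12 rad and z of cap_mid in the frame of bottle_mouth between 0.039 and 0.114 m and horizontal distance between cap_mid and bottle_mouth below 0.03 m and angle between cap_mid's own z axis and vertical below 0.26 rad and contact force between cap and the fingers above 2 N and contact force between cap and bottle below 0.1 N and contact force between cap and stand below 0.1 N and linear speed of cap below 0.03 m/s); the arm keeps its last pose, push and grip.
It fails at once if the bottle is lifted more than 20 mm or leaves its bay (distance between bottle_mouth and stand_bay above 0.112 m).
It fails at once if a bystander is shifted by more than 30 mm (distance of any of dropper, lens_can, oil_jar, slide_box, mouse, dish, beaker, cover_box from where it was at the start of the episode above 0.03 m).
It also fails if it takes over 51 s, if anything falls off the work surface, if the arm or the gripper's body presses on something with over 40 N, if the wrist force passes 120 N, or if a joint passes its speed limit or range.

## Working session

There is one attempt and no reset: what is moved stays moved. The work goes in short steps, each a Python script; the robot and the scene stay as the last script left them, time stands still between calls to the robot, and variables do not carry over. Pictures are saved under pics/ and viewed, about 8 in all and at most 12, crops included, and the job is handed in when it is done.

```bash
mkdir -p pics
cat > h.py <<'E'
import numpy as np, cv2
from cell import robot
from scipy.spatial.transform import Rotation as R
def cam(n):
    p=robot.camera_params(n); f=192/np.tan(np.radians(p['vfov'])/2)
    o=np.array(p['orientation'])
    M=o if o.shape==(3,3) else R.from_euler('xyz',o).as_matrix()
    return f,p['cx'],p['cy'],np.array(p['eye']),M
def ray(n,u,v):
    f,cx,cy,e,M=cam(n); return e,M@np.array([(u-cx)/f,(v-cy)/f,1.])
def onplane(n,u,v,z):
    e,d=ray(n,u,v); return e+d*(z-e[2])/d[2]
def proj(n,P):
    f,cx,cy,e,M=cam(n); q=M.T@(np.array(P)-e); return np.array([cx+f*q[0]/q[2],cy+f*q[1]/q[2]])
def tri(a,b):
    A=[];c=[]
    for (n,u,v) in (a,b):
        e,d=ray(n,u,v); d/=np.linalg.norm(d); Q=np.eye(3)-np.outer(d,d); A.append(Q);c.append(Q@e)
    return np.linalg.solve(sum(A),sum(c))
def cloud(n,D):
    f,cx,cy,e,M=cam(n); v,u=np.mgrid[0:D.shape[0],0:D.shape[1]]
    return (np.stack([(u-cx)/f*D,(v-cy)/f*D,D],-1)@M.T)+e
E
python3 - <<'E'
from h import *
o=robot.observe(); print(o['t'],o['tcp_pos'],o['tool_rot'],o['gripper_width'],robot.pinch_z)
for n in('scene','top'):
    im,d=robot.get_image(n); np.savez(n+'0.npz',im=im,d=d); print(robot.camera_params(n))
    cv2.imwrite(f'pics/{n}0.png',cv2.resize(im[...,::-1],(800,600)))
E
```

```text
0.0 [0.18707003 0.54315702 0.23043816] [-3.13977811e+00 -2.29841671e-04  2.80979039e+00] 0.08534824674148565 0.0187
{'vfov': 46.09162326694043, 'cx': 252.80785984456747, 'cy': 190.7569297430371, 'eye': array([1.35312679, 0.19960833, 1.03218264]), 'orientation': array([-2.4312031 ,  0.00711991,  1.85185996])}
{'vfov': 44.778385563140006, 'cx': 251.82274216655077, 'cy': 189.07976631742238, 'eye': array([ 0.41297256, -0.0327705 ,  1.41302004]), 'orientation': array([-3.03175107, -0.00583537, -1.59356262])}
```

View pics/scene0.png

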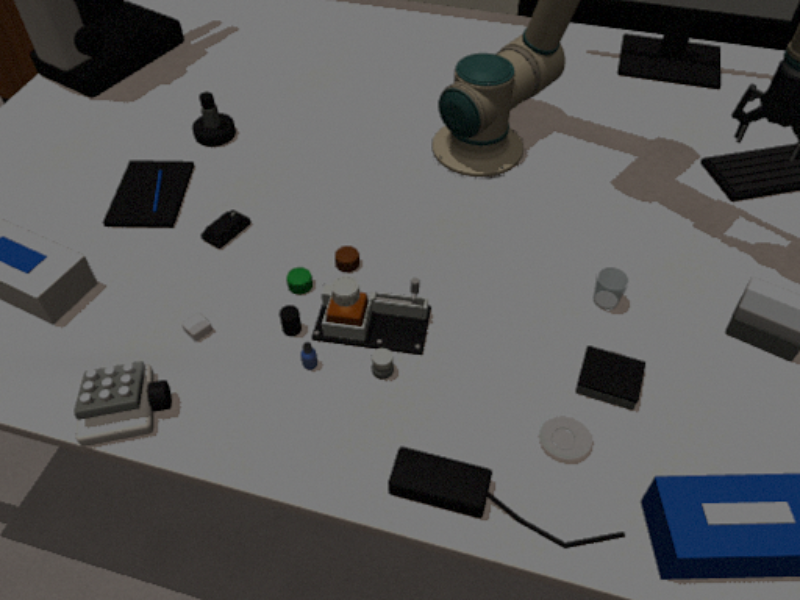

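View pics/top0.png

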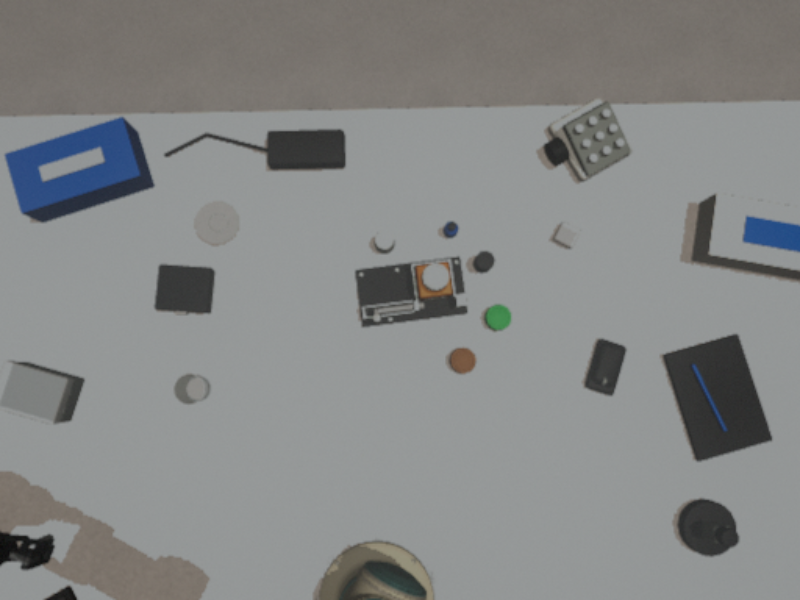

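Scene picture (800x600): the cap is at (345,290) on the amber bottle and the knob at (415,286), drawn back. In the top view the cap is at (435,276) and the knob at (377,317). Cap-like things: white on the bottle, which fits; brown (347,258) and green (300,280), both loose look-alikes; and the grey jar (383,362). I'll confirm with one enlarged crop and measure.

Run:
```python
from h import *
s=np.load('scene0.npz');t=np.load('top0.npz')
a=cv2.resize(s['im'][150:250,175:300][...,::-1],(500,400),interpolation=cv2.INTER_CUBIC)
b=cv2.resize(t['im'][145:220,215:335][...,::-1],(640,400),interpolation=cv2.INTER_CUBIC)[:,:300+300]
w=np.hstack([cv2.resize(a,(390,312)),cv2.resize(b,(400,312))]);w=np.clip(w*1.6,0,255).astype('uint8')
cv2.imwrite('pics/crop0.png',w)
# amber bottle, white cap clouds
for n,D in(('scene',s),('top',t)):
    P=cloud(n,D['d']); im=D['im'].astype(int)
    x0=onplane('top',435*.64,276*.64,.11)
    near=np.hypot(P[...,0]-x0[0],P[...,1]-x0[1])<.04
    top=near&(P[...,2]>.1)&(D['d']>0)
    v,u=np.nonzero(top); q=P[top]
    print(n,'cap',x0,top.sum(),np.median(q,0),(q.min(0)+q.max(0))/2,np.ptp(q,axis=0),'px',u.mean(),v.mean())
    k0=onplane('top',377*.64,317*.64,.084)
    m=(np.hypot(P[...,0]-k0[0],P[...,1]-k0[1])<.025)&(P[...,2]>.06)&(D['d']>0)
    v,u=np.nonzero(m); print(n,'knob',k0,m.sum(),np.median(P[m],0),P[m].max(0),P[m].min(0),'px',u.mean(),v.mean())
# plate: dark region in top
im=t['im'].astype(int)
hsv=cv2.cvtColor(t['im'],cv2.COLOR_RGB2HSV)
print(hsv[180:210:6,228:300:8,:].tolist())
```

```text
scene cap [ 0.59011811 -0.11943079  0.11      ] 230 [ 0.59591345 -0.11806274  0.11294742] [ 0.59203821 -0.11973022  0.10928147] [0.04945732 0.04841964 0.01788387] px 220.30434782608697 183.98695652173913
scene knob [ 0.52031335 -0.01282071  0.084     ] 46 [ 0.52600837 -0.01010606  0.08077343] [ 0.53028332 -0.00400285  0.08669825] [ 0.51187695 -0.01870002  0.06054308] px 265.0 181.8913043478261
top cap [ 0.59011811 -0.11943079  0.11      ] 237 [ 0.5881702  -0.11788778  0.1132134 ] [ 0.58831291 -0.11822895  0.11344659] [0.04772497 0.045959   0.021214  ] px 277.9789029535865 177.1983122362869
top knob [ 0.52031335 -0.01282071  0.084     ] 29 [ 0.51736089 -0.0092994   0.08290221] [ 0.53073965 -0.00344434  0.09167538] [ 0.51152002 -0.01776026  0.06006255] px 240.51724137931035 203.51724137931035
[[[75, 5, 98], [60, 4, 59], [0, 0, 60], [0, 0, 58], [150, 10, 53], [13, 144, 124], [90, 5, 152], [80, 5, 151], [0, 4, 62]], [[15, 4, 115], [90, 4, 61], [90, 4, 59], [30, 8, 61], [30, 8, 62], [11, 131, 97], [12, 123, 102], [16, 131, 142], [30, 4, 60]], [[80, 5, 152], [75, 8, 63], [40, 12, 63], [75, 9, 58], [90, 4, 114], [24, 17, 76], [38, 17, 61], [45, 8, 61], [90, 6, 135]], [[21, 13, 134], [50, 13, 61], [38, 8, 136], [38, 8, 129], [24, 13, 96], [75, 6, 90], [45, 8, 61], [30, 4, 62], [20, 12, 62]], [[80, 5, 152], [50, 12, 64], [0, 0, 66], [60, 4, 62], [90, 4, 59], [90, 5, 108], [80, 5, 152], [90, 5, 150], [80, 5, 153]]]
```

View pics/crop0.png

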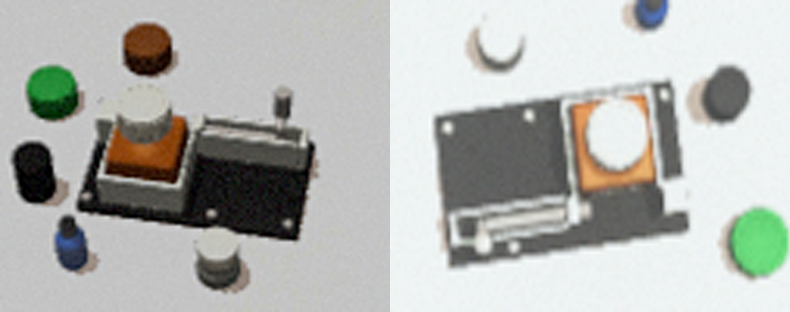

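The crop confirms it: the white cap sits on the amber bottle in the U-bay, and the knob is drawn back at the far end of the track. Now I'll get the stand yaw from the plate outline, then axis estimates.

Run:
```python
from h import *
t=np.load('top0.npz'); s=np.load('scene0.npz')
hsv=cv2.cvtColor(t['im'],cv2.COLOR_RGB2HSV)
m=np.zeros((384,512),'uint8'); m[160:212,222:302]=(hsv[160:212,222:302,2]<95).astype('uint8')
n,l,st,c=cv2.connectedComponentsWithStats(m)
keep=np.isin(l,[i for i in range(1,n) if st[i,4]>25 ]); 
print([(st[i].tolist()) for i in range(1,n) if st[i,4]>25])
keep&=(np.hypot(np.mgrid[0:384,0:512][1]-310,np.mgrid[0:384,0:512][0]-168)>10)
v,u=np.nonzero(keep)
P=np.array([onplane('top',a,b,.01)[:2] for a,b in zip(u,v)]).astype('f4')
r=cv2.minAreaRect(P*1000); print(r); B=cv2.boxPoints(r); print(B)
# amber top surface
for nm,D in(('top',t),('scene',s)):
    h=cv2.cvtColor(D['im'],cv2.COLOR_RGB2HSV); Q=cloud(nm,D['d'])
    a=(h[...,0]<20)&(h[...,1]>100)&(np.hypot(Q[...,0]-.59,Q[...,1]+.118)<.06)&(Q[...,2]>.05)
    v,u=np.nonzero(a);P=np.array([onplane(nm,x,y,.066)[:2] for x,y in zip(u,v)]).astype('f4')
    print(nm,'amber',cv2.minAreaRect(P*1000),np.median(Q[a],0))
# cap top disc: bright pixels, fit on plane z=.112; and knob top
E0=dict(top=(278,177),scene=(220,184))
for nm,D in(('top',t),('scene',s)):
    u0,v0=E0[nm]; h=cv2.cvtColor(D['im'],cv2.COLOR_RGB2HSV)
    w=((h[...,1]<40)&(h[...,2]>140)).astype('uint8'); 
    print(nm); print(h[v0-14:v0+14,u0-15:u0+16,2]) if nm=='scene' else None
    n,l,st,c=cv2.connectedComponentsWithStats(w,connectivity=4); i=l[v0,u0]; print(st[i],c[i],onplane(nm,*c[i],.112))
print('tri depth-px',tri(('top',277.979,177.198),('scene',220.3,184.0)),tri(('top',240.5,203.5),('scene',265,181.9)))
```

```text
[[289, 165, 8, 23, 111], [228, 169, 71, 40, 1335], [234, 194, 30, 8, 52]]
((575.5303344726562, -77.28097534179688), (110.64585876464844, 205.45565795898438), 6.087121486663818)
[[ 509.626      19.001179]
 [ 531.41266  -185.29607 ]
 [ 641.4347   -173.56313 ]
 [ 619.648      30.734116]]
top amber ((589.1231689453125, -118.93089294433594), (60.757347106933594, 62.01693344116211), 6.4145989418029785) [ 0.57175918 -0.10574809  0.06679985]
scene amber ((598.5909423828125, -117.0962905883789), (73.21463775634766, 64.75514221191406), 6.84429407119751) [ 0.61067033 -0.10829779  0.06607716]
top
[271 168  16  17 206] [278.61165049 176.2038835 ] [ 0.59107266 -0.11993024  0.112     ]
scene
[[124 121 122 122 124 123 123 125 126  90  50  26  17  20  21  31  26  14
   21  24  26  26  22  16  43  87  95 115 125 121 124]
 [123 121 124 123 124 123 121 123 122 121  88  40  21  27  31  19  24  27
   26  21  13  21  11  42  76  90 111 123 124 122 122]
 [122 124 125 124 123 122 123 123 125 125 122  76  18  22  28  22  15  25
   22  21  17  16  42  79  91 110 123 124 125 122 124]
 [122 122 121 123 123 125 1
[... 2676 characters left out ...]
  50]
 [116  83  52  48  58  92  94  89  89  90  79  60  54  55  46  42  51  50
   43  57  58  59  82  88  85  83  85  76  42  17  68]
 [ 91  49  41  40  95 100  92  90  89  93  90  84  65  62  57  48  51  52
   62  67  75  82  87  86  86  86  86  70  33  22 109]
 [ 84  25  25  18 102 101  91  89  90  92  94  94  93  93  95  96  89  96
   94  90  88  93  87  88  83  85  82  52  24  27  90]
 [ 63  15   6  29  86  93  92  89  92  90  95  97 100 106 108 108 106 105
  103  99  96  90  91  83  84  89  79  47  18  53  87]]
[     0      0    512    384 196608] [255.5 191.5] [ 0.59500358 -0.0185606   0.112     ]
tri depth-px [ 0.58949094 -0.11952618  0.10537971] [ 0.51973163 -0.01109768  0.07192841]
```

```bash
cat >> h.py <<'E'
YAW=0.1064; O=np.array([.5898,-.1193])
Rs=np.array([[np.cos(YAW),-np.sin(YAW)],[np.sin(YAW),np.cos(YAW)]])
def W(x,y,z): return np.r_[O+Rs@[x,y],z]
def rot(a): return [np.pi,0,YAW+np.radians(a)]
E
python3 - <<'E'
from h import *
print(W(-.058,.113,.1))
for a in (0,180):
    q=robot.inverse_kinematics(W(-.058,.113,.12),rot(a)); print('knob',a,None if q is None else np.round(q,2))
for a in range(-180,180,30):
    q=robot.inverse_kinematics(W(0,0,.079),rot(a)); print(a,None if q is None else np.round(q,2))
E
```

```text
[ 0.52012747 -0.01309859  0.1       ]
knob 0 [-0.16  0.28  1.79 -0.    1.07  1.31]
knob 180 [-0.16  0.28  1.79  0.    1.07 -1.84]
-180 [-0.32  0.43  1.67  0.    1.04 -1.99]
-150 [-0.32  0.43  1.67  0.    1.04 -2.52]
-120 None
-90 None
-60 [-0.32  0.43  1.67 -0.    1.04  2.2 ]
-30 [-0.32  0.43  1.67 -0.    1.04  1.67]
0 [-0.32  0.43  1.67 -0.    1.04  1.15]
30 [-0.32  0.43  1.67 -0.    1.04  0.63]
60 [-0.32  0.43  1.67 -0.    1.04  0.1 ]
90 [-0.32  0.43  1.67  0.    1.04 -0.42]
120 [-0.32  0.43  1.67  0.    1.04 -0.95]
150 [-0.32  0.43  1.67  0.    1.04 -1.47]
```

Run:
```python
from h import *
robot.move_pose(W(-.058,.113,.16),rot(0))
robot.move_l(W(-.058,.113,.0525),feed=.1)
robot.grab(25); o=robot.observe(); f0=np.array(o['force'])
print(o['t'],o['gripper_width'],o['tcp_pos'],f0)
for d in list(range(10,71,15))+list(range(73,92,3)):
    robot.move_l(W(-.058,.113-d/1000,.0525),feed=.05 if d<72 else .03)
    f=np.array(robot.observe()['force'])-f0; fy=f[:2]@Rs[:,1]
    print(d,np.round(f,1),round(fy,1))
    if d>60 and fy>12: break
o=robot.observe();print(o['t'],o['tcp_pos'],o['gripper_width'])
im,_=robot.get_image('top'); cv2.imwrite('pics/t1.png',np.clip(cv2.resize(im[130:230,200:340][...,::-1],(700,500),interpolation=cv2.INTER_CUBIC)*1.5,0,255))
im,_=robot.get_image('scene'); cv2.imwrite('pics/s1.png',cv2.resize(im[130:260,165:310][...,::-1],(725,600)))
```

```text
4.2833 0.015439489291289158 [ 0.5201982  -0.01309335  0.05267467] [0.31211533 0.03316568 1.66572502]
10 [-1.  -2.4  1.2] -2.3
25 [-1.3 -1.5  3.3] -1.4
40 [-1.4 -1.   1.9] -0.8
55 [-1.6 -2.2  3.7] -2.0
70 [-1.2  4.7  5. ] 4.8
73 [ 0.1 13.3  6.7] 13.2
6.6833 [ 0.52750849 -0.08138151  0.05260039] 0.015152250420613377[ WARN:0@16.716] global loadsave.cpp:1063 imwrite_ Unsupported depth image for selected encoder is fallbacked to CV_8U.
```

View pics/s1.png

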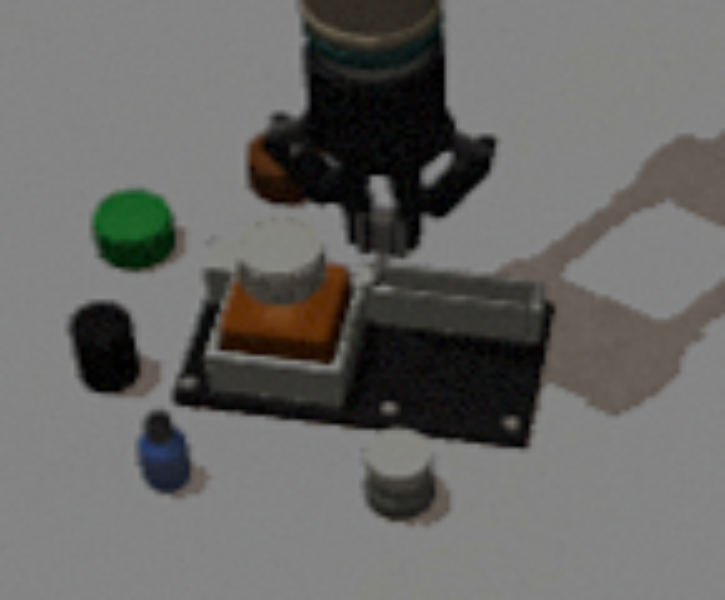

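Scene view: the gripper holds the knob beside the bottle and the cap is undisturbed. The stop came at about 69 mm, so I need to know whether that is home.

View pics/t1.png

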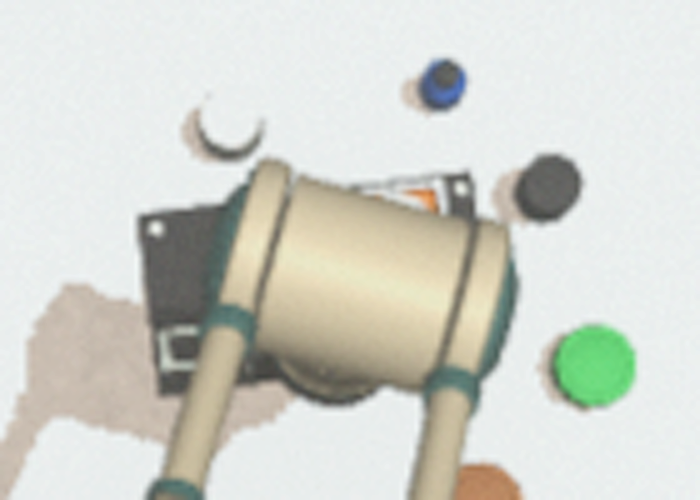

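Run:
```python
from h import *
for d in (75,77,79):
    robot.move_l(W(-.058,.113-d/1000,.0525),feed=.03); robot.pause(.15)
    o=robot.observe(); f=np.array(o['force']); p=Rs.T@(np.array(o['tcp_pos'])[:2]-O)
    print(d,np.round(f,1),np.round(o['torque'],2),np.round(p,4),o['tcp_pos'][2],o['gripper_width'])
    if np.linalg.norm(f)>32: break
```

```text
75 [ 0.9 18.3 10.1] [ 2.57 -0.08  0.03] [-0.058   0.0443] 0.052605777326203834 0.015082624385676334
77 [ 1.6 24.8 10.2] [ 3.36 -0.23  0.05] [-0.058   0.0443] 0.05262013208542827 0.015870154228109765
79 [ 1.8 29.6 11.8] [ 4.23 -0.26 -0.01] [-0.0581  0.0442] 0.052578476372748095 0.01554444052240071
```

A firm stop at y=44 mm. I'll back off, lift clear and check from above whether the bolt's tip is in the keeper.

Run:
```python
from h import *
robot.move_l(W(-.058,.0445,.0525),feed=.05)
robot.open(); robot.move_l(W(-.058,.0445,.20),feed=.15)
robot.move_l(W(-.20,.13,.20),feed=.25)
o=robot.observe(); print(o['t'])
t,dt=robot.get_image('top'); s,ds=robot.get_image('scene')
a=cv2.resize(t[155:215,215:311][...,::-1],(480,300),interpolation=cv2.INTER_CUBIC); b=cv2.resize(s[165:225,190:286][...,::-1],(480,300),interpolation=cv2.INTER_CUBIC)
cv2.imwrite('pics/c2.png',np.clip(np.vstack([a,b])*1.5,0,255).astype('uint8'))
k=W(-.058,.0445,.07)
for n,d in(('top',dt),('scene',ds)):
    P=cloud(n,d); m=(np.hypot(P[...,0]-k[0],P[...,1]-k[1])<.022)&(P[...,2]>.06)&(P[...,2]<.1); v,u=np.nonzero(m)
    q=(P[m][:,:2]-O)@Rs; print(n,m.sum(),u.mean(),v.mean(),q.mean(0),q.min(0),q.max(0)); print('expected px',proj(n,k), 'keeper',proj(n,W(-.042,-.047,.046)))
np.savez('c2.npz',t=t,s=s,dt=dt,ds=ds)
```

```text
10.975
top 28 264.07142857142856 200.35714285714286 [-0.05886849  0.04761221] [-0.06598281  0.03915241] [-0.04716813  0.05395899]
expected px [264.95803164 200.29855024] keeper [294.70160578 191.67066824]
scene 45 240.9777777777778 178.82222222222222 [-0.05420778  0.04530625] [-0.06521493  0.03878354] [-0.04835656  0.05121649]
expected px [241.01484531 179.33788257] keeper [209.40057642 184.97630105]
```

View pics/c2.png

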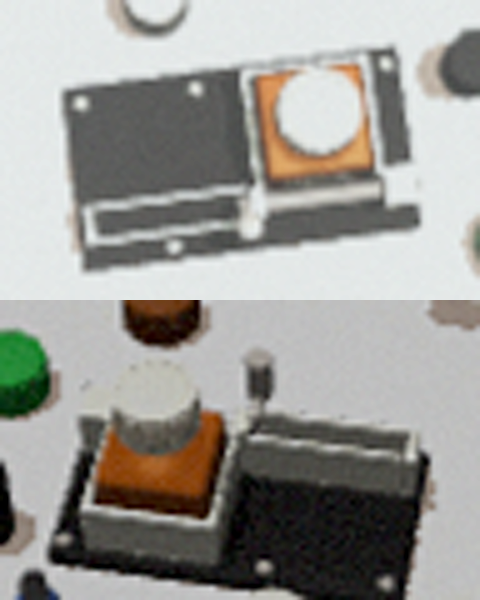

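The top view shows the bolt crossing the bay front and ending in the keeper at (385,190). The knob sits at the inner end of the slot, so the bolt had simply started about 10 mm forward. It is home, and both views put the knob within 3 mm of the gripper's reading. Next is the cap: jaws along stand y, which is on flats.

Run:
```python
from h import *
robot.move_l(W(0,0,.19),feed=.2)
robot.move_l(W(0,0,.081),feed=.1)
robot.grab(60); o=robot.observe(); f0=np.array(o['force'])
print(o['t'],o['gripper_width'],o['tcp_pos'],f0)
for k in range(1,8):
    robot.move_l(W(0,0,.081-k*.001),feed=.02); robot.pause(.1)
    o=robot.observe(); f=np.array(o['force'])-f0; print(k,np.round(f,1),o['tcp_pos'][2],o['gripper_width'])
    if f[2]>16: break
print(o['t'],np.round(o['torque'],2))
```

```text
14.0917 0.04710415087402842 [ 0.59019741 -0.12003814  0.08166495] [-0.79890725 -2.66714767  3.47444935]
1 [-0.5 -0.4  2.1] 0.08096935305679037 0.04703178996804968
2 [-0.1 -0.5  2.6] 0.08012018129139986 0.04682284017634703
3 [-0.5  0.1  3.8] 0.07924954953477976 0.04656202742258121
4 [-0.5 -0.3  4. ] 0.07839514434206432 0.0467438475096923
5 [-0.2 -1.4  5.1] 0.07754402910733726 0.04690830667018185
6 [-1.2  0.2  5.8] 0.07662317072147372 0.04683409054501238
7 [-2.3 -0.7  7.3] 0.0757610921670982 0.046889340921615334
16.5417 [-0.36  0.43 -0.02]
```

Run:
```python
from h import *
c=robot.observe()['tcp_pos']
for a in (15,30,45,60,63):
    q=robot.inverse_kinematics(W(0,0,.0738),rot(a)); robot.goto_joints(q); robot.pause(.1)
    o=robot.observe(); print(a,round(o['t'],2),np.round(o['tcp_pos'],4),np.round(o['force'],1),np.round(o['torque'],2),round(o['gripper_width'],4),round(o['tool_rot'][2],3))
    if abs(o['torque'][2])>2.5: break
s,ds=robot.get_image('scene')
cv2.imwrite('pics/s3.png',np.clip(cv2.resize(s[140:230,175:295][...,::-1],(720,540),interpolation=cv2.INTER_CUBIC)*1.6,0,255).astype('uint8'))
```

```text
15 17.0 [ 0.5905 -0.1204  0.0756] [-2.7 -3.  10. ] [-0.36  0.32  0.11] 0.0469 0.369
30 17.46 [ 0.5907 -0.1204  0.0757] [-2.4 -2.4  9.8] [-0.39  0.3   0.06] 0.047 0.631
45 17.92 [ 0.591  -0.1205  0.0758] [-1.3 -2.1  9.7] [-0.44  0.31  0.08] 0.0468 0.892
60 18.38 [ 0.591  -0.1206  0.0758] [-1.6 -2.9 10.2] [-0.41  0.27  0.09] 0.0465 1.154
63 18.73 [ 0.5912 -0.1205  0.0758] [-1.2 -3.4  9.3] [-0.39  0.17  0.08] 0.047 1.206
```

View pics/s3.png

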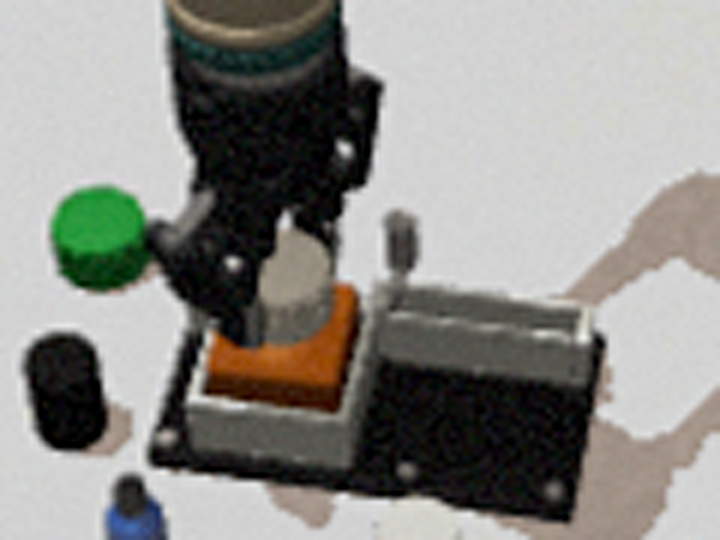

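The cap is held at (295,290), the torque is low and the width is constant, so it turned with the jaws. Now I'll lift gently, watching for a pull from the bottle.

Run:
```python
from h import *
x,y,_=W(0,0,0); ok=True
for z in (.077,.080,.083,.086,.089,.092):
    robot.move_l([x,y,z],feed=.03); robot.pause(.1); o=robot.observe()
    print(z,round(o['tcp_pos'][2],4),np.round(o['force'],1),round(o['gripper_width'],4))
    if o['force'][2]<-5: ok=False;print('PULL');break
print(o['t'])
if ok:
    s,ds=robot.get_image('scene')
    h=cv2.cvtColor(s,cv2.COLOR_RGB2HSV); m=(h[...,0]<20)&(h[...,1]>100)
    P=cloud('scene',ds); m&=(np.hypot(P[...,0]-.59,P[...,1]+.119)<.05); print('amber top z',np.median(P[m][:,2]),P[m][:,2].max())
    cv2.imwrite('pics/s4.png',np.clip(cv2.resize(s[140:230,175:295][...,::-1],(720,540),interpolation=cv2.INTER_CUBIC)*1.6,0,255).astype('uint8'))
```

```text
0.077 0.0789 [-1.6 -3.6  8.5] 0.0467
0.08 0.0815 [ 0.  -3.2  7.2] 0.0469
0.083 0.0833 [ 2.4 -3.   2.2] 0.0472
0.086 0.0857 [ 0.5 -0.5 -0.4] 0.0469
0.089 0.0889 [ 1.6 -0.9 -1.2] 0.0468
0.092 0.0922 [ 1.2 -1.7 -0.2] 0.0471
20.8833
amber top z 0.06725281080018003 0.44517554346128796
```

View pics/s4.png

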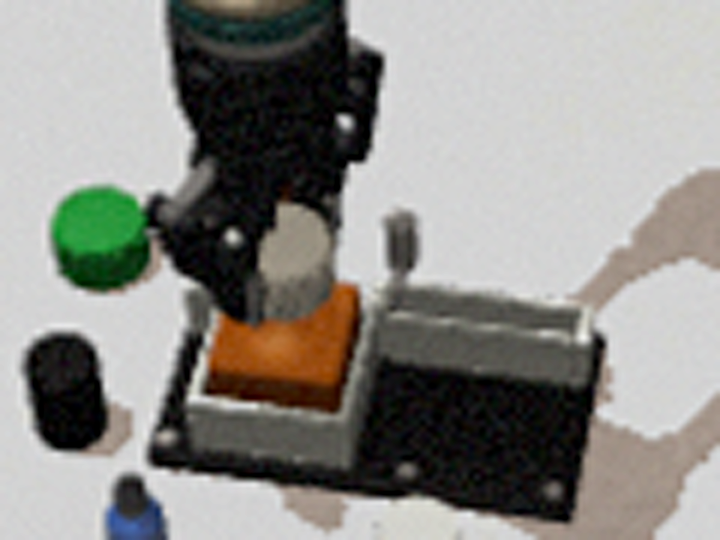

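The cap rises and the amber body stays at the same pixels, with no pull. I'll lift to the final height and check.

Run:
```python
from h import *
x,y,_=W(0,0,0)
robot.move_l([x,y,.149],feed=.05); robot.pause(.4); o=robot.observe()
print(o['t'],o['tcp_pos'],o['tool_rot'],np.round(o['force'],1),o['gripper_width'])
s,ds=robot.get_image('scene')
h=cv2.cvtColor(s,cv2.COLOR_RGB2HSV); m=(h[...,0]<20)&(h[...,1]>100)
P=cloud('scene',ds); m&=(np.hypot(P[...,0]-.59,P[...,1]+.119)<.05)&(P[...,2]<.1); print('amber',np.median(P[m],0))
cv2.imwrite('pics/s5.png',np.clip(cv2.resize(s[130:230,165:298][...,::-1],(720,540),interpolation=cv2.INTER_CUBIC)*1.6,0,255).astype('uint8'))
```

```text
22.625 [ 0.58973212 -0.11930173  0.14886817] [-3.14132466e+00  3.81042129e-05  1.20590443e+00] [-0.3  0.   0.1] 0.04668660810010672
amber [ 0.60542409 -0.10976731  0.06691461]
```

View pics/s5.png

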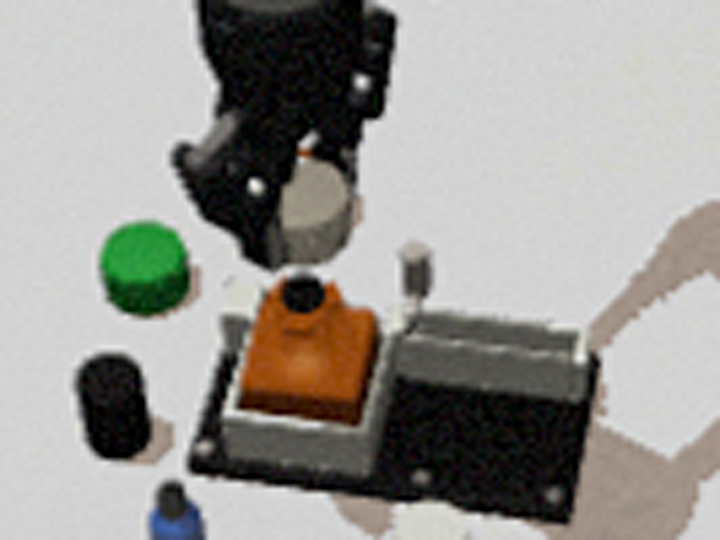

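The bottle stands open in its bay, with the black seal visible at (303,293). The cap is held level above it at (312,210), and the knob is still at its home position (415,270). Handing in.

Run:
```python
from h import *
robot.close_job()
```

```text
the job is handed in; nothing more can be done
```

I handed the job in at about 23 s, well under the 51 s limit. The bolt is in its keeper, the safety cap is off, and the gripper is holding it above the open bottle. The hand-in gave no verdict.

- **Bolt:** I gripped the knob and slid it until it hit a firm stop, which held against 30 N. That was about 69 mm of travel rather than the 80 mm I expected. I took this as home because the bolt looked to have started about 10 mm forward: the top view shows its tip in the keeper and the knob at the inner end of its slot. I had no direct reading of the bolt joint to confirm it.
- **Cap:** I pressed it about 6 mm (around 11 N), turned it 63° anticlockwise and lifted it. The turning torque stayed low and the grip did not slip. The bottle did not pull up with the cap.
- **Last checks:** The cap is held level, gripped at 47 mm wide, with its rim about 5 cm above the mouth and within a few millimetres of its axis. The top of the bottle's body is still about 67 mm above the bench (66 mm expected). The nearby bystanders look unmoved; I did not measure the ones farther away, but the arm's moves did not go near them.

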